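# Lay the tea tray

## Robot

A 7-joint arm with a two-finger parallel gripper is mounted at the origin on the work surface. World frame = base frame: x ahead of the robot, y to its left, z up, the work surface at z = 0. Lengths are in mm, angles in rad, forces in N, time in s.
With the tool pointing down it reaches from about 400 to 925 mm from the base axis. Payload 4.1 kg.
Tool frame: the origin (TCP) lies between the finger pads; the fingertips stand 11 mm ahead of it and the grasp point (between the pads) lies 8 mm behind it; z points along the fingers, y is the line along which they close (so a half turn about z gives the same grasp; the last joint's range is limited). The gripper opens to 85 mm and grips with 20 to 120 N. Pads are 22 mm wide; open, the fingers measure 114 mm over their backs; the gripper's body (76 mm by 85 mm) begins 54 mm behind the grasp point. The pads swing forward as they close: fully open they stand 13 mm farther back than shut.
Start: joints at [-1.43, 0.398, 0.045, 1.537, -0.019, 1.207, -0.051], TCP at [154.356, 631.44, 242.347] pointing down, gripper open.
Joint ranges: [-2.82, 2.82], [-0.49, 2.23], [-1.37, 1.46], [0, 2.46], [-1.36, 4.5], [0.23, 2], [-2.94, 2.94]. Speed limits (rad/s): [2.57, 2.57, 3.14, 3.14, 3.14, 3.14, 3.14].

## Interface

Orientations are given as a unit quaternion [x, y, z, w].
In Python, from cell import status, cams, hand_in gives the robot as it stands.
- The arm moves only by the shell command python3 -m pendant 'ROWS' [OPENING] [FORCE]. ROWS is a JSON list of rows, 1 to 12 of them, each of 6 numbers: dx, dy, dz in mm, then a rotation vector rx, ry, rz in rad; each row is the pose to reach, as a shift and turn from the pose commanded when the command began, along the tool's axes at that moment; what a row does not reach only later rows make up. A row lasts 1/10 s, in which the tool goes at most 50 mm and 0.15 rad, less where a joint would pass 70% of its speed; a pose out of reach is approached as far as the arm can. OPENING is the opening from 0.0 (shut) to 1.0 (fully open), set as the command begins (- or left out keeps the last). The fingers move at their own pace and stop on an object; FORCE is the grip in N (left out, the last holds). Time passes only in rows, so rows that do not move let the fingers close. It prints the time, the measured TCP pose, the force, the opening and the grip force at its end.
- status.read_state(): the state, without advancing time (a new reading comes with each control period).
- cams.get_image(name): name is "side" or "top" or "wrist"; returns a dict with "pixels" (400x640x3 uint8, red, green, blue), "range_z" (400x640 float32, mm along the optical axis (not along the pixel's ray), 0 where there is no reading), "fx", "fy", "cx", "cy" (pixels), "origin" and "orientation" of the camera in the world; the wrist camera has in their place "T_tool_cam" (4x4, takes a point from camera to tool coordinates, whose origin is the TCP and whose axes are the flange's). Camera axes: x right, y down, z forward; pixel columns grow to the right and rows downward; lengths in mm; the calibration is good to about 2 mm. A picture is of the moment at which its call begins: read the wrist's pose just before it.
- hand_in(): hands the job in; it is judged then, once.
The state is a dict: "clock": time; "joints": joint angles; "qvel": joint speeds; "effort": joint torques, N m; "ee_pos": TCP position; "eef_rot": TCP orientation; "contact_force": force on the tool from outside, world axes, zero at the start; "wrist_torque": the same for the moment, N m; "opening": opening from 0.0 (shut) to 1.0 (fully open); "grip_force": force on a finger pad.
Only numpy, scipy, OpenCV 4.12 (cv2) and the standard library are available. Lean on these libraries where they do the work, as an engineer would, in place of code of your own. Each camera call takes 0.05 s, during which the arm holds its last target. There are 200 camera calls.

## Task

Lay the tea tray with the clean things from the drying mat: stand the tumbler midway between the kettle and the sugar jar, in line with them; set the wide tin straight in front of the kettle and the milk jug straight in front of the sugar jar, each with a gap of about 4 cm, where front means towards the tray's long side nearest the robot; and stack the small tin centred on top of the wide tin. Everything stands upright on its own base; leave the kettle, the sugar jar, and the bowl and pepper mill on the mat where they are.

Things in the scene. Friction and masses are not known exactly. Their poses are not given: they have to be found in the camera images.
- tray: Wooden serving tray, fixed to the worktop, 250 mm deep (its x) by 320 mm wide (its y), on the left or the right half of the worktop. Floor 6 mm thick, rim 6 mm thick with its top 18 mm above the worktop. Origin: centre of its underside, on the worktop. Its +x points to its back, away from the robot; -x to its front, the long side towards the robot; it is turned at most about 10 degrees.
- kettle: Small aluminium tea kettle, 0.7 kg, loose, already standing near one back corner of the tray: round body 76 mm across and 72 mm high, arched dark carrying handle up to 118 mm, short spout pointing to the tray's back (out to 65 mm from its axis). Origin: centre of its underside; z up. Its axes are parallel to the tray's.
- sugar_jar: White ceramic sugar jar with a dark wooden lid and knob, 0.7 kg, loose, 66 mm across, 94 mm high, already standing near the other back corner of the tray, about 190 mm from the kettle (which of the two is left varies). Origin: centre of its underside; z up. Its axes are parallel to the tray's.
- tumbler: Plain straight steel drinking tumbler, open at the top, no handle, 54 mm across, 76 mm high, 3 mm wall, about 0.12 kg; on the drying mat. Origin: centre of its underside; z up.
- wide_tin: Closed round flat steel tin, 60 mm across, 38 mm high, flat top, about 0.16 kg; on the drying mat. Origin: centre of its underside; z up.
- small_tin: Closed round narrow steel tin, 42 mm across, 40 mm high, flat top, about 0.08 kg; on the drying mat. Origin: centre of its underside; z up.
- milk_jug: Open steel milk jug, straight round body 50 mm across, 60 mm high, 3 mm wall, about 0.14 kg; a wire handle sticks out on its -x side (to 43 mm from the axis) and a small pouring lip at the rim on its +x side (to 33 mm); any yaw; on the drying mat. Grip it across its y, clear of handle and lip. Origin: centre of its underside; z up.
- bowl: Bystander: small open steel bowl, 80 mm across, 34 mm high, loose, on the drying mat among the other things; stays where it is. Origin: centre of its underside; z up.
- pepper_mill: Bystander: turned dark wooden pepper mill, at most 40 mm across, 75 mm high, loose, on the drying mat among the other things; stays where it is. Origin: centre of its underside; z up. The drying mat is a fixed dark mat 4 mm thick on the other half of the worktop; its six things stand about 110 to 120 mm apart, centre to centre, in two rows of three in any order.
Not all that is in view belongs to the job. Leave any orange or red look-alike of the kettle alone.

How it is judged (in metres and radians):
At the end, for the whole second after the job is handed in: Tumbler within 112 mm of kettle and jar and 20 mm of their line; tin and jug 15 to 62 mm clear in front of kettle and jar, 15 mm sideways; small tin on wide tin within 10 mm; all four upright (0.1 rad), at rest on tray or tin; kettle, jar, bowl, mill upright, within 20 mm of their start (horizontal distance between tumbler and kettle below 0.112 m and x of tumbler in the frame of kettle between -0.02 and 0.02 m and horizontal distance between tumbler and sugar_jar below 0.112 m and x of tumbler in the frame of sugar_jar between -0.02 and 0.02 m and z of tumbler in the frame of kettle between -0.006 and 0.006 m and x of wide_tin in the frame of kettle between -0.13 and -0.083 m and y of wide_tin in the frame of kettle between -0.015 and 0.015 m and z of wide_tin in the frame of kettle between -0.006 and 0.006 m and x of milk_jug in the frame of sugar_jar between -0.12 and -0.073 m and y of milk_jug in the frame of sugar_jar between -0.015 and 0.015 m and z of milk_jug in the frame of sugar_jar between -0.006 and 0.006 m and horizontal distance between small_tin and wide_tin below 0.01 m and z of small_tin in the frame of wide_tin between 0.034 and 0.042 m and angle between each of tumbler, wide_tin, small_tin, milk_jug's own z axis and vertical below 0.1 rad and linear speed of each of tumbler, wide_tin, small_tin, milk_jug below 0.02 m/s and distance of each of kettle, sugar_jar, bowl, pepper_mill from where it was at the start of the episode below 0.02 m and angle between each of kettle, sugar_jar, bowl, pepper_mill's own z axis and vertical below 0.15 rad); the robot touches nothing.
It fails at once if the kettle is pushed more than 20 mm or tipped over (distance of kettle from where it was at the start of the episode above 0.02 m or angle between kettle's own z axis and vertical above 0.4 rad).
It fails at once if the sugar jar is pushed more than 20 mm or tipped over (distance of sugar_jar from where it was at the start of the episode above 0.02 m or angle between sugar_jar's own z axis and vertical above 0.4 rad).
It fails at once if the bowl is pushed more than 20 mm or tipped over (distance of bowl from where it was at the start of the episode above 0.02 m or angle between bowl's own z axis and vertical above 0.4 rad).
It fails at once if the pepper mill is pushed more than 20 mm or tipped over (distance of pepper_mill from where it was at the start of the episode above 0.02 m or angle between pepper_mill's own z axis and vertical above 0.4 rad).
It also fails if it takes over 112 s, if anything falls off the work surface, if the arm or the gripper's body presses on something with over 40 N, if the wrist force passes 120 N, or if a joint passes its speed limit or range.

## Working session

There is one attempt and no reset: what is moved stays moved. The work goes in short steps, Python scripts to look and compute and a shell command to move; the robot and the scene stay as the last step left them, time stands still between calls to the robot, and variables do not carry over. Pictures are saved under pics/ and viewed, at most 14 in all, crops included, and the job is handed in when it is done.

```bash
ls; mkdir -p pics; python3 - <<'E'
from cell import status,cams
import cv2,numpy as np
s=status.read_state();print(s['clock'],s['ee_pos'],s['eef_rot'],s['opening'])
for n in ('top','side'):
    im=cams.get_image(n);cv2.imwrite(f'pics/{n}0.png',im['pixels'][:,:,::-1])
    np.savez(f'{n}0.npz',**im)
    print(n,im['fx'],im['fy'],im['cx'],im['cy'],im['origin'],im['orientation'])
E
```

```text
pics
0.0 [154.21112042 630.80168958 241.24131168] [ 1.19548624e-01  9.92827847e-01 -9.95195187e-04 -5.28072402e-05] 0.9975962249004725
top 493.003103794497 493.003103794497 324.58848984558654 196.28209533541153 [ 319.6091581  -140.19109239 1423.07092422] [-0.69970252  0.71248012 -0.02804587  0.04474249]
side 508.4619401630156 508.4619401630156 325.76867869275884 200.2381518212679 [ 138.68497808 1270.81467784  927.31556594] [-0.09519808  0.86725255 -0.48537786  0.05673344]
```

View pics/top0.png

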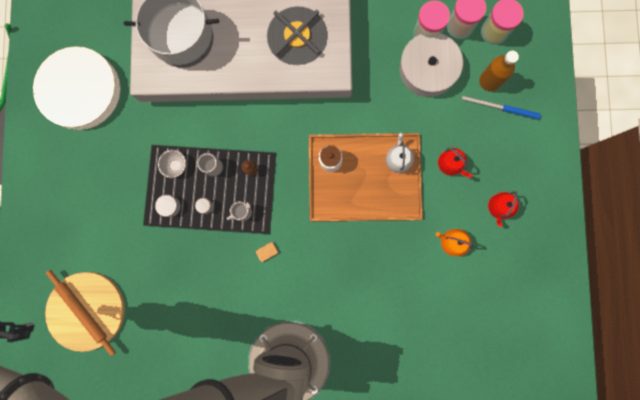

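View pics/side0.png

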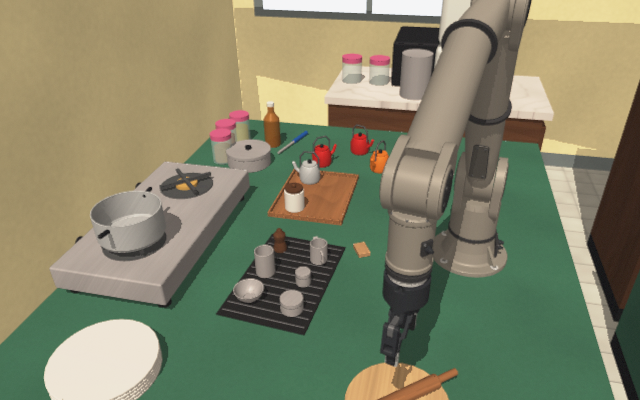

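The top view shows the mat with bowl (172,163), tumbler (208,163), pepper mill (249,168), wide tin (166,206), small tin (204,205) and jug (240,211, handle lower left). On the tray are the sugar jar (330,158) and the kettle (400,157). The side view agrees. The red and orange kettles off the tray are look-alikes.

```bash
cat > h.py <<'E'
import numpy as np, cv2
from scipy.spatial.transform import Rotation as R
from cell import status,cams
def pose():
    s=status.read_state();return R.from_quat(s['eef_rot']),np.array(s['ee_pos'])
def world(im,T=None):
    "world point per pixel from depth; T=(R,p) tool pose for wrist"
    v,u=np.mgrid[:400,:640];z=im['range_z'].astype(float)
    P=np.stack([(u-im['cx'])/im['fx']*z,(v-im['cy'])/im['fy']*z,z],-1)
    if T is None: W=P@R.from_quat(im['orientation']).as_matrix().T+im['origin']
    else:
        A=np.array(im['T_tool_cam']);W=(P@A[:3,:3].T+A[:3,3])@T[0].as_matrix().T+T[1]
    W[z==0]=np.nan;return W
def rays(im,uv,h,T=None):
    "pixels -> points on plane z=h"
    uv=np.atleast_2d(uv).astype(float);d=np.c_[(uv[:,0]-im['cx'])/im['fx'],(uv[:,1]-im['cy'])/im['fy'],np.ones(len(uv))]
    if T is None: d=R.from_quat(im['orientation']).apply(d);o=np.array(im['origin'])
    else:
        A=np.array(im['T_tool_cam']);d=T[0].apply(d@A[:3,:3].T);o=T[0].apply(A[:3,3])+T[1]
    return o+d*((h-o[2])/d[:,2])[:,None]
E
python3 - <<'E'
from h import *
im=dict(np.load('top0.npz'));W=world(im)
S=dict(bowl=(172,163,38),tumbler=(208,163,80),mill=(249,168,79),wide=(166,206,42),small=(204,205,44),jug=(240,211,64),sugar=(330,158,100),kettle=(400,157,78))
for n,(u,v,h) in S.items():
    w=W[v-22:v+22,u-20:u+20];c=rays(im,(u,v),h)[0]
    d=np.hypot(*(w[...,:2]-c[:2]).transpose(2,0,1))
    m=(abs(w[...,2]-h)<7)&(d<60); p=w[m]
    (x,y),r=cv2.minEnclosingCircle(p[:,:2].astype(np.float32))
    z=w[...,2][d<50]
    print(n,'seed',c.round(0),'n',m.sum(),'circ',round(x),round(y),round(r),'zmax',np.nanpercentile(z,[5,50,98]).round(0))
# tray corners by colour
hsv=cv2.cvtColor(im['pixels'],cv2.COLOR_RGB2HSV)
m=cv2.inRange(hsv,(5,90,60),(22,255,255));m[:,:300]=0;m[:,430:]=0;m[:120]=0;m[230:]=0
c=max(cv2.findContours(m,0,2)[0],key=cv2.contourArea);r=cv2.minAreaRect(c);b=cv2.boxPoints(r);print(b.round(1).tolist())
print(rays(im,b,18).round(1).tolist(), rays(im,r[0],18).round(1))
E
```

```text
bowl seed [567. 327.  38.] n 158 circ 566 329 41 zmax [ 1. 12. 41.]
tumbler seed [558. 212.  80.] n 91 circ 558 218 28 zmax [ 1.  8. 81.]
mill seed [542.  98.  79.] n 34 circ 549 106 10 zmax [-0.  5. 77.]
wide seed [444. 341.  42.] n 340 circ 446 343 31 zmax [ 0.  9. 47.]
small seed [444. 232.  44.] n 174 circ 443 237 22 zmax [-1.  6. 48.]
jug seed [424. 126.  64.] n 90 circ 423 132 36 zmax [ 0.  7. 67.]
sugar seed [ 561. -127.  100.] n 36 circ 570 -126 28 zmax [ 2. 39. 97.]
kettle seed [ 564. -319.   78.] n 269 circ 577 -321 47 zmax [  3.  59. 123.]
[[307.79998779296875, 134.39999389648438], [420.70001220703125, 132.5], [422.20001220703125, 219.1999969482422], [309.29998779296875, 221.1999969482422]]
[[646.8, -62.5, 18.0], [645.1, -389.2, 18.0], [394.3, -384.2, 18.0], [394.6, -63.4, 18.0]] [[ 519.  -225.2   18. ]]
```

```bash
python3 -m pendant '[[-200,-140,-70,0,0,-0.12],[-200,-140,-70,0,0,-0.12],[-200,-140,-70,0,0,-0.12],[-200,-140,-70,0,0,-0.12],[-431,-306,-150,0,0,-0.24],[-431,-306,-150,0,0,-0.24],[-431,-306,-150,0,0,-0.24],[-431,-306,-150,0,0,-0.24],[-431,-306,-150,0,0,-0.24],[-431,-306,-150,0,0,-0.24],[-431,-306,-150,0,0,-0.24],[-431,-306,-150,0,0,-0.24]]' && python3 -m pendant '[[0,0,0,0,0,0],[0,0,0,0,0,0],[0,0,0,0,0,0]]'; python3 - <<'E'
from h import *
T=pose();im=cams.get_image('wrist');np.savez('w1.npz',**im,q=T[0].as_quat(),p=T[1]);cv2.imwrite('pics/w1.png',im['pixels'][:,:,::-1])
print(T[0].as_matrix().round(3),T[1],im['T_tool_cam'],im['fx'])
E
```

```text
clock: 1.3
ee_pos: [505.4, 223.9, 394.2]
eef_rot: [0.007, 1.0, -0.001, 0.003]
contact_force: [-0.1, 0.6, 0.9]
opening: 0.999
grip_force: 0.0
clock: 1.6
ee_pos: [499.1, 233.5, 391.6]
eef_rot: [-0.002, 1.0, -0.0, -0.001]
contact_force: [0.2, -0.4, -0.1]
opening: 0.998
grip_force: 0.0
[[-1.    -0.004 -0.002]
 [-0.004  1.    -0.   ]
 [ 0.002 -0.    -1.   ]] [499.08709384 233.54852133 391.56630512] [[-2.50527014e-06 -9.65218930e-01 -2.61442952e-01  6.71739801e+01]
 [ 9.99999947e-01 -8.71725635e-05  3.12249146e-04 -2.40134793e-01]
 [-3.24179439e-04 -2.61442937e-01  9.65218880e-01 -1.30290457e+02]
 [ 0.00000000e+00  0.00000000e+00  0.00000000e+00  1.00000000e+00]] 333.1146955326283
```

View pics/w1.png

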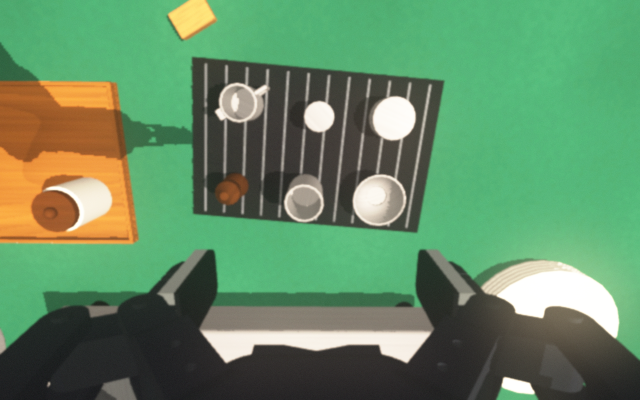

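The wrist view shows all six items: jug (240,102) with its handle to (264,92), small tin (319,116), wide tin (392,117), mill (231,189), tumbler (304,200) and bowl (380,199).

```bash
cat >> h.py <<'E'
def topfit(W,c,h,rmax=60,tol=6):
    "circle of the points near height h around c"
    m=(abs(W[...,2]-h)<tol)&(np.hypot(W[...,0]-c[0],W[...,1]-c[1])<rmax);p=W[m]
    (x,y),r=cv2.minEnclosingCircle(p[:,:2].astype(np.float32));return x,y,r,np.median(p[:,2]),m
E
python3 - <<'E'
from h import *
im=dict(np.load('w1.npz'));T=(R.from_quat(im['q']),im['p']);W=world(im,T)
S=dict(bowl=(566,329,38),tumbler=(558,218,80),mill=(549,106,79),wide=(446,343,42),small=(443,237,44),jug=(423,132,64))
for n,(x,y,h) in S.items():
    try:
        a=topfit(W,(x,y),h,50);print(n,np.round(a[:4],1),a[4].sum(),end=' ')
        p=W[a[4]][:,:2];print('bbox mid',((p.min(0)+p.max(0))/2).round(1))
    except Exception as e:print(n,e)
# jug: handle + body via depth: points above mat
m=(W[...,2]>20)&(np.hypot(W[...,0]-423,W[...,1]-132)<55)
m8=cv2.morphologyEx(m.astype(np.uint8),cv2.MORPH_OPEN,np.ones((9,9)))
# colour-based top contour: grey-bright rim
crop=im['pixels'][70:150,190:290,::-1];cv2.imwrite('pics/jug1.png',cv2.resize(crop,None,fx=6,fy=6,interpolation=cv2.INTER_CUBIC))
print('mat z',np.nanmedian(W[150:160,330:360,2]))
for uv in [(240,102),(264,92),(221,114)]: print(rays(im,uv,60,T).round(1))
E
```

```text
bowl [564.3 329.2  39.5  35.9] 430 bbox mid [564.5 329.5]
tumbler [557.3 216.3  27.1  78.1] 300 bbox mid [557.3 216.8]
mill [548.5 106.4   7.9  76.7] 98 bbox mid [547.5 106.3]
wide [443.8 342.8  29.9  40.6] 1447 bbox mid [443.7 342.8]
small [441.7 237.3  20.8  42.5] 706 bbox mid [441.7 237.3]
jug [426.4 126.1  29.   62. ] 368 bbox mid [423.7 126.4]
mat z 2.531638142457325
[[423.4 131.8  60. ]]
[[410.6 164.2  60. ]]
[[439.  105.4  60. ]]
```

View pics/jug1.png

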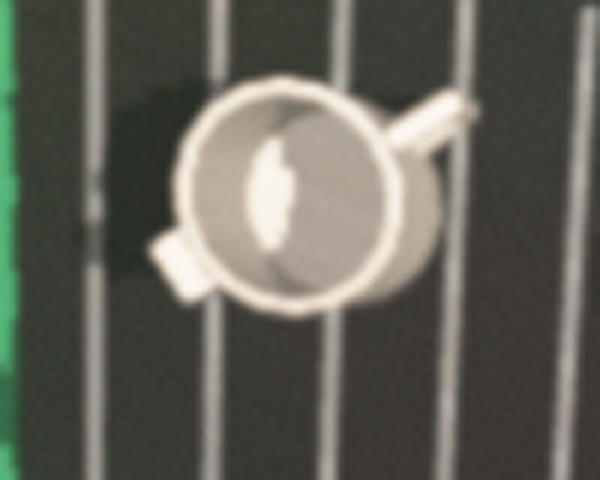

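```bash
python3 -m pendant '[[55,109,290,0,0,0],[55,109,290,0,0,0],[55,109,290,0,0,0],[55,109,290,0,0,0],[55,109,290,0,0,0],[55,109,290,0,0,0],[55,109,290,0,0,0],[55,109,290,0,0,0],[55,109,290,0,0,0],[55,109,290,0,0,0],[55,109,290,0,0,0],[55,109,290,0,0,0]]'; python3 - <<'E'
from h import *
im=dict(np.load('w1.npz'));T=(R.from_quat(im['q']),im['p'])
c,l=rays(im,[(238.3,102.5),(220,114.7)],62.5,T);hd=rays(im,[(268.3,86.7)],50,T)[0]
print(c,l,hd,np.degrees(np.arctan2(*(l-c)[1::-1])),np.degrees(np.arctan2(*(c-hd)[1::-1])))
E
```

```text
clock: 2.85
ee_pos: [446.5, 340.8, 103.8]
eef_rot: [0.0, 1.0, 0.001, 0.001]
contact_force: [-0.2, 0.1, -0.2]
opening: 1.002
grip_force: 0.0
[424.06121746 130.06552718  62.5       ] [439.8333535  104.69924765  62.5       ] [403.26328484 168.78449196  50.        ] -58.127655483817705 -61.757484493382734
```

```bash
python3 -m pendant '[[0,0,30,0,0,0],[0,0,60,0,0,0],[0,0,80,0,0,0],[0,0,80,0,0,0],[0,0,80,0,0,0],[0,0,80,0,0,0]]' && python3 -m pendant '[[0,0,0,0,0,0],[0,0,0,0,0,0],[0,0,0,0,0,0],[0,0,0,0,0,0],[0,0,0,0,0,0],[0,0,0,0,0,0],[0,0,0,0,0,0],[0,0,0,0,0,0]]' 0.0 40
```

```text
clock: 3.45
ee_pos: [446.6, 341.6, 23.9]
eef_rot: [-0.0, 1.0, 0.001, 0.001]
contact_force: [0.2, 0.2, -0.5]
opening: 0.999
grip_force: 0.0
clock: 4.25
ee_pos: [446.1, 341.6, 23.8]
eef_rot: [-0.0, 1.0, 0.001, 0.001]
contact_force: [-1.0, -0.5, 5.6]
opening: 0.691
grip_force: 42.5
```

```bash
python3 -m pendant '[[0,0,-50,0,0,0],[0,0,-100,0,0,0],[0,0,-150,0,0,0],[-20,-40,-180,0,0,0],[-50,-240,-270,0,0,0],[-50,-240,-270,0,0,0],[-50,-240,-270,0,0,0],[-50,-240,-270,0,0,0],[-50,-240,-270,0,0,0]]' && python3 -m pendant '[[-4,-330,-100,0,0,0],[-4,-330,-100,0,0,0],[-4,-330,-100,0,0,0],[-4,-330,-100,0,0,0],[-4,-330,-100,0,0,0],[-4,-330,-100,0,0,0],[-4,-330,-100,0,0,0],[-4,-330,-100,0,0,0],[-4,-330,-100,0,0,0],[-4,-330,-100,0,0,0],[-4,-330,-100,0,0,0],[-4,-330,-100,0,0,0]]'; python3 - <<'E'
from h import *
T=pose();im=cams.get_image('wrist');np.savez('w2.npz',**im,q=T[0].as_quat(),p=T[1]);cv2.imwrite('pics/w2.png',im['pixels'][:,:,::-1])
print(T[0].as_matrix().round(3),T[1])
W=world(im,T)
for n,(x,y,h) in dict(sugar=(565,-126,88),kettle=(570,-320,76),handle=(570,-320,118)).items():
    a=topfit(W,(x,y),h,60);p=W[a[4]][:,:2];print(n,np.round(a[:4],1),a[4].sum(),p.min(0),p.max(0))
E
```

```text
clock: 5.15
ee_pos: [496.3, 95.4, 294.5]
eef_rot: [0.003, 1.0, -0.0, 0.002]
contact_force: [0.4, 0.2, -2.4]
opening: 0.687
grip_force: 44.9
clock: 6.35
ee_pos: [499.7, -227.6, 391.9]
eef_rot: [-0.001, 1.0, 0.0, -0.0]
contact_force: [-0.2, -0.5, -2.0]
opening: 0.69
grip_force: 44.8
[[-1.    -0.003 -0.001]
 [-0.003  1.     0.001]
 [ 0.001  0.001 -1.   ]] [ 499.73306883 -227.61263984  391.86924943]
sugar [ 568.1 -126.5   29.9   86.5] 1313 [ 538.36656584 -156.28593284] [596.91212879 -96.65224276]
kettle [ 573.7 -322.7   45.1   75.3] 904 [ 528.6138011  -350.31665502] [ 618.70944951 -295.12811718]
handle [ 565.5 -322.1   27.3  121.4] 194 [ 538.23676242 -325.76731647] [ 592.85793099 -319.69982817]
```

View pics/w2.png

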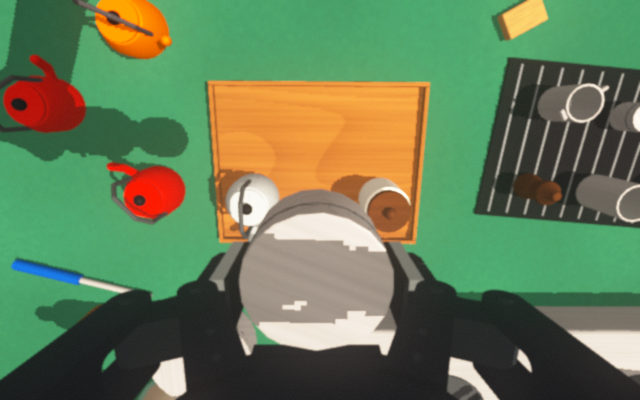

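The tray is nearly square to the world. The kettle is at (252,200), its handle running along tray x, and the jar at (388,205). The tin sits straight in the gripper.

```bash
python3 - <<'E'
from h import *
from scipy.optimize import least_squares
for f,im in (('w2',dict(np.load('w2.npz'))),('top',dict(np.load('top0.npz')))):
    T=(R.from_quat(im['q']),im['p']) if 'q' in im else None
    W=world(im,T)
    m=(abs(W[...,2]-121)<6)&(np.hypot(W[...,0]-566,W[...,1]+322)<40);p=W[m]
    print(f,'handle mid',p.mean(0).round(1),'slope',np.polyfit(p[:,0],p[:,1],1)[0].round(3))
    for n,c,r,lo,hi in(('kettle',(566,-322),38,20,60),('sugar',(568,-126),33,15,80)):
        m=(W[...,2]>lo)&(W[...,2]<hi)&(abs(np.hypot(W[...,0]-c[0],W[...,1]-c[1])-r)<6);p=W[m]
        # lateral-surface points lie on the cylinder
        s=least_squares(lambda v:np.hypot(p[:,0]-v[0],p[:,1]-v[1])-r,c,loss='soft_l1').x
        print(n,len(p),s.round(1))
    hsv=cv2.cvtColor(im['pixels'],cv2.COLOR_RGB2HSV);m=cv2.inRange(hsv,(8,110,100),(20,255,255))
    if f=='w2':
        m[:70]=0;m[:,:200]=0;m[:,435:]=0;m[180:]=0
        cols=range(230,415,5);uv=np.array([(c,np.argmax(m[:,c]>0)) for c in cols])
        q=rays(im,uv,18,T);print('front',np.polyfit(q[:,1],q[:,0],1),q[:,0].mean())
        rows=range(95,165,4);uv=np.array([(np.argmax(m[r]>0),r) for r in rows]);q=rays(im,uv,18,T);print('kettle side',np.polyfit(q[:,0],q[:,1],1)[0],q[:,1].mean())
        uv=np.array([(639-np.argmax(m[r,::-1]>0),r) for r in rows]);q=rays(im,uv,18,T);print('jar side',np.polyfit(q[:,0],q[:,1],1)[0],q[:,1].mean())
E
```

```text
w2 handle mid [ 563.6 -322.4  121.2] slope 0.002
kettle 553 [ 567.4 -322.5]
sugar 617 [ 569.3 -126.4]
front [4.56468971e-03 3.96016251e+02] 395.0026995738275
kettle side -0.004228559241601002 -383.53010428000806
jar side -0.004898128207944477 -65.8109747834251
top handle mid [ 564.6 -322.4  122.6] slope 0.02
kettle 156 [ 567.7 -322.9]
sugar 123 [ 570.8 -126.3]
```

```bash
python3 -m pendant '[[37,-95,290,0,0,0],[37,-95,290,0,0,0],[37,-95,290,0,0,0],[37,-95,290,0,0,0],[37,-95,290,0,0,0],[37,-95,290,0,0,0],[37,-95,290,0,0,0],[37,-95,290,0,0,0],[37,-95,290,0,0,0],[37,-95,290,0,0,0],[37,-95,290,0,0,0]]' && python3 -m pendant '[[0,0,20,0,0,0],[0,0,40,0,0,0],[0,0,60,0,0,0],[0,0,70,0,0,0],[0,0,70,0,0,0],[0,0,70,0,0,0],[0,0,70,0,0,0]]'
```

```text
clock: 7.5
ee_pos: [464.3, -324.1, 104.3]
eef_rot: [-0.001, 1.0, -0.001, 0.002]
contact_force: [0.1, -0.3, -1.9]
opening: 0.687
grip_force: 44.7
clock: 8.2
ee_pos: [463.4, -324.7, 33.5]
eef_rot: [-0.0, 1.0, -0.001, 0.001]
contact_force: [0.6, -0.2, -1.9]
opening: 0.69
grip_force: 44.9
```

```bash
python3 -m pendant '[[0,2,3,0,0,0],[0,2,6,0,0,0],[0,2,7,0,0,0],[0,2,7,0,0,0],[0,2,7,0,0,0]]'; python3 -m pendant '[[0,0,0,0,0,0],[0,0,0,0,0,0],[0,0,0,0,0,0],[0,0,0,0,0,0]]' 0.8;  python3 -m pendant '[[0,0,-15,0,0,0],[0,0,-40,0,0,0],[0,0,-80,0,0,0],[0,0,-120,0,0,0],[0,0,-160,0,0,0],[0,0,-200,0,0,0]]'
```

```text
clock: 8.7
ee_pos: [462.7, -321.9, 25.8]
eef_rot: [-0.0, 1.0, 0.001, 0.0]
contact_force: [-1.0, 2.0, 5.0]
opening: 0.69
grip_force: 45.4
clock: 9.1
ee_pos: [462.5, -322.2, 25.2]
eef_rot: [-0.0, 1.0, -0.0, 0.0]
contact_force: [0.9, -0.2, 0.6]
opening: 0.803
grip_force: 0.0
clock: 9.7
ee_pos: [462.1, -322.4, 228.0]
eef_rot: [0.0, 1.0, -0.0, 0.001]
contact_force: [0.7, 0.5, 0.6]
opening: 0.803
grip_force: 0.0
```

```bash
python3 -m pendant '[[20,559,0,0,0,0],[20,559,0,0,0,0],[20,559,0,0,0,0],[20,559,0,0,0,0],[20,559,0,0,0,0],[20,559,0,0,0,0],[20,559,0,0,0,0],[20,559,0,0,0,0],[20,559,0,0,0,0],[20,559,0,0,0,0],[20,559,0,0,0,0],[20,559,0,0,0,0]]' 1.0; python3 -m pendant '[[0,0,60,0,0,0],[0,0,120,0,0,0],[0,0,120,0,0,0],[0,0,120,0,0,0],[0,0,120,0,0,0],[0,0,120,0,0,0],[0,0,120,0,0,0]]'
```

```text
clock: 10.9
ee_pos: [441.1, 243.7, 226.3]
eef_rot: [-0.005, 1.0, 0.002, 0.001]
contact_force: [-1.3, -0.4, -0.6]
opening: 0.998
grip_force: 0.0
clock: 11.6
ee_pos: [443.7, 237.4, 107.2]
eef_rot: [0.0, 1.0, 0.001, 0.002]
contact_force: [0.5, 0.2, -0.3]
opening: 1.0
grip_force: 0.0
```

```bash
python3 -m pendant '[[2,0,40,0,0,0],[2,0,80,0,0,0],[2,0,80,0,0,0],[2,0,80,0,0,0],[2,0,80,0,0,0],[2,0,80,0,0,0]]' && python3 -m pendant '[[0,0,0,0,0,0],[0,0,0,0,0,0],[0,0,0,0,0,0],[0,0,0,0,0,0],[0,0,0,0,0,0],[0,0,0,0,0,0],[0,0,0,0,0,0],[0,0,0,0,0,0],[0,0,0,0,0,0]]' 0.0 40 && python3 -m pendant '[[0,0,-50,0,0,0],[0,0,-100,0,0,0],[0,0,-150,0,0,0],[-10,-40,-170,0,0,0],[-40,-200,-250,0,0,0],[-40,-200,-250,0,0,0],[-40,-200,-250,0,0,0],[-40,-200,-250,0,0,0],[-40,-200,-250,0,0,0]]'
```

```text
clock: 12.2
ee_pos: [442.0, 237.8, 27.4]
eef_rot: [-0.0, 1.0, 0.001, 0.002]
contact_force: [-0.3, 0.6, -0.5]
opening: 1.001
grip_force: 0.0
clock: 13.1
ee_pos: [440.6, 237.0, 25.9]
eef_rot: [-0.0, 1.0, 0.0, 0.0]
contact_force: [-1.0, -0.7, 5.6]
opening: 0.477
grip_force: 40.1
clock: 14.0
ee_pos: [482.0, 31.5, 277.5]
eef_rot: [0.004, 1.0, -0.0, 0.002]
contact_force: [0.3, 0.4, -0.2]
opening: 0.483
grip_force: 40.9
```

```bash
python3 -m pendant '[[20,-287,-105,0,0,0],[20,-287,-105,0,0,0],[20,-287,-105,0,0,0],[20,-287,-105,0,0,0],[20,-287,-105,0,0,0],[20,-287,-105,0,0,0],[20,-287,-105,0,0,0],[20,-287,-105,0,0,0],[20,-287,-105,0,0,0],[20,-287,-105,0,0,0],[20,-287,-105,0,0,0]]'; cat > lk.py <<'E'
import sys
from h import *
T=pose();im=cams.get_image('wrist');n=sys.argv[1];np.savez(n+'.npz',**im,q=T[0].as_quat(),p=T[1]);cv2.imwrite(f'pics/{n}.png',im['pixels'][:,:,::-1])
print(T[0].as_matrix().round(3).tolist(),T[1].round(1));W=world(im,T)
for a in sys.argv[2:]:
    x,y,h,r=map(float,a.split(','));f=topfit(W,(x,y),h,r);p=W[f[4]][:,:2];print(a,np.round(f[:4],1),f[4].sum(),((p.min(0)+p.max(0))/2).round(1))
E
python3 lk.py w3 460,-322,42,45 568,-126,87,50
```

```text
clock: 15.1
ee_pos: [460.9, -248.2, 379.6]
eef_rot: [-0.002, 1.0, 0.001, -0.001]
contact_force: [0.1, 0.2, -0.5]
opening: 0.478
grip_force: 41.0
[[-1.0, -0.004, -0.001], [-0.004, 1.0, 0.001], [0.001, 0.001, -1.0]] [ 460.9 -248.2  379.6]
460,-322,42,45 [ 460.4 -321.3   29.9   42.5] 1411 [ 460.2 -321.3]
568,-126,87,50 [ 568.3 -127.1   30.    86.5] 1223 [ 568.3 -126.7]
```

View pics/w3.png

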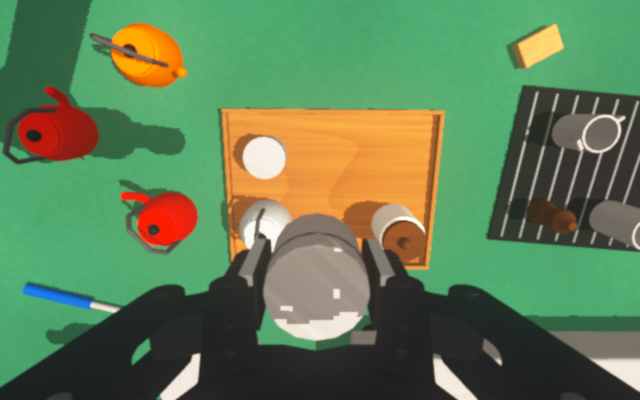

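The wide tin stands at pixel (264,157), in front of the kettle. The small tin is held straight.

```bash
python3 -m pendant '[[1,-73,255,0,0,0],[1,-73,255,0,0,0],[1,-73,255,0,0,0],[1,-73,255,0,0,0],[1,-73,255,0,0,0],[1,-73,255,0,0,0],[1,-73,255,0,0,0],[1,-73,255,0,0,0],[1,-73,255,0,0,0],[1,-73,255,0,0,0]]' && python3 -m pendant '[[0,0,20,0,0,0],[0,0,40,0,0,0],[0,0,45,0,0,0],[0,0,45,0,0,0],[0,0,45,0,0,0],[0,0,45,0,0,0]]'
```

```text
clock: 16.15
ee_pos: [461.1, -323.2, 127.4]
eef_rot: [-0.001, 1.0, -0.0, 0.002]
contact_force: [0.4, 0.7, -0.9]
opening: 0.478
grip_force: 41.0
clock: 16.75
ee_pos: [460.3, -323.7, 81.4]
eef_rot: [-0.0, 1.0, -0.0, 0.001]
contact_force: [-0.5, -1.2, -0.1]
opening: 0.479
grip_force: 41.0
```

```bash
python3 -m pendant '[[1,2,6,0,0,0],[1,2,12,0,0,0],[1,2,14,0,0,0],[1,2,15,0,0,0],[1,2,15,0,0,0],[1,2,15,0,0,0]]'
```

```text
clock: 17.35
ee_pos: [458.1, -320.6, 65.9]
eef_rot: [-0.0, 1.0, 0.001, -0.0]
contact_force: [-0.8, 3.1, 9.1]
opening: 0.478
grip_force: 42.0
```

```bash
python3 -m pendant '[[0,0,0,0,0,0],[0,0,0,0,0,0],[0,0,0,0,0,0],[0,0,0,0,0,0]]' 0.6;  python3 -m pendant '[[0,0,-15,0,0,0],[0,0,-40,0,0,0],[0,0,-80,0,0,0],[0,0,-120,0,0,0],[0,0,-170,0,0,0],[0,50,-220,0,0,0],[0,80,-250,0,0,0],[0,80,-250,0,0,0],[0,80,-250,0,0,0]]'; python3 lk.py w4 460,-322,84,45
```

```text
clock: 17.75
ee_pos: [458.5, -321.1, 65.1]
eef_rot: [-0.0, 1.0, 0.0, -0.0]
contact_force: [-0.4, 0.9, -0.3]
opening: 0.599
grip_force: 0.0
clock: 18.65
ee_pos: [459.8, -240.0, 317.9]
eef_rot: [-0.002, 1.0, 0.0, 0.003]
contact_force: [1.3, 0.1, -1.0]
opening: 0.599
grip_force: 0.0
[[-1.0, -0.004, 0.005], [-0.004, 1.0, 0.001], [-0.005, 0.001, -1.0]] [ 459.8 -240.   317.9]
460,-322,84,45 [ 459.2 -320.    20.8   82.5] 1085 [ 459.4 -319.8]
```

View pics/w4.png

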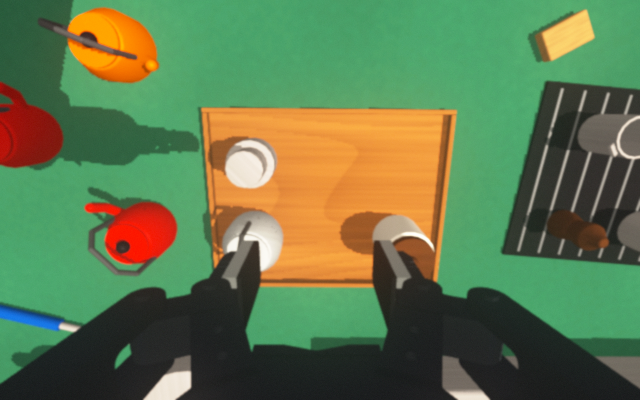

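The small tin is on the wide tin at (250,163), about 2 mm off centre, and the kettle and jar have not moved.

```bash
python3 -m pendant '[[34,200,40,0,0,0.4],[34,200,40,0,0,0.4],[34,200,40,0,0,0.4],[34,200,40,0,0,0.4],[34,370,140,0,0,1.03],[34,370,140,0,0,1.03],[34,370,140,0,0,1.03],[34,370,140,0,0,1.03],[34,370,140,0,0,1.03],[34,370,140,0,0,1.03],[34,370,140,0,0,1.03],[34,370,140,0,0,1.03]]' 1.0; python3 lk.py w5 424,130,63,30; python3 - <<'E'
from h import *
im=np.load('w5.npz');p=im['pixels'];print(p.shape)
E
```

```text
clock: 19.9
ee_pos: [424.8, 126.6, 175.1]
eef_rot: [0.494, 0.87, -0.001, 0.0]
contact_force: [0.9, -0.3, -0.3]
opening: 0.999
grip_force: 0.0
[[-0.512, 0.859, -0.0], [0.859, 0.512, -0.001], [-0.001, -0.001, -1.0]] [424.8 126.6 175.1]
424,130,63,30 [425.7 127.5  27.1  62.2] 1010 [424.3 128. ]
(400, 640, 3)
```

View pics/w5.png

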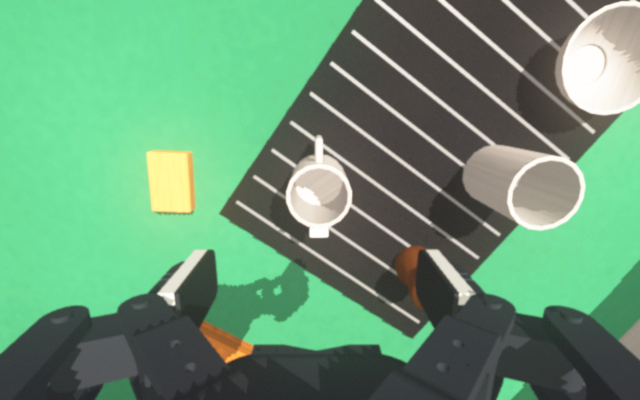

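The jug is lined up with the tool: rim centre (319,193), handle straight up, lip straight down.

```bash
python3 -m pendant '[[2,1,40,0,0,0],[2,1,80,0,0,0],[2,1,120,0,0,0],[2,1,137,0,0,0],[2,1,137,0,0,0],[2,1,137,0,0,0],[2,1,137,0,0,0]]' && python3 -m pendant '[[0,0,0,0,0,0],[0,0,0,0,0,0],[0,0,0,0,0,0],[0,0,0,0,0,0],[0,0,0,0,0,0],[0,0,0,0,0,0],[0,0,0,0,0,0],[0,0,0,0,0,0],[0,0,0,0,0,0]]' 0.0 40
```

```text
clock: 20.65
ee_pos: [425.9, 131.0, 39.8]
eef_rot: [0.493, 0.87, 0.001, 0.001]
contact_force: [-0.2, 0.7, 0.4]
opening: 1.001
grip_force: 0.0
clock: 21.55
ee_pos: [424.7, 131.4, 39.4]
eef_rot: [0.492, 0.87, 0.001, 0.0]
contact_force: [-2.2, -1.2, 8.2]
opening: 0.586
grip_force: 40.4
```

```bash
python3 -m pendant '[[0,0,-50,0,0,0],[0,0,-100,0,0,0],[0,0,-130,0,0,0],[-245,-93,-130,0,0,-1.03],[-245,-93,-130,0,0,-1.03],[-245,-93,-130,0,0,-1.03],[-245,-93,-130,0,0,-1.03],[-245,-93,-130,0,0,-1.03],[-245,-93,-130,0,0,-1.03],[-245,-93,-130,0,0,-1.03],[-245,-93,-130,0,0,-1.03],[-245,-93,-130,0,0,-1.03]]' && python3 -m pendant '[[0,0,0,0,0,0],[0,0,30,0,0,0],[0,0,60,0,0,0],[0,0,90,0,0,0],[0,0,110,0,0,0],[0,0,110,0,0,0],[0,0,110,0,0,0],[0,0,110,0,0,0]]'
```

```text
clock: 22.75
ee_pos: [470.2, -127.6, 168.1]
eef_rot: [0.001, 1.0, 0.0, -0.0]
contact_force: [-1.1, -0.4, -2.0]
opening: 0.577
grip_force: 42.9
clock: 23.55
ee_pos: [471.9, -126.7, 59.5]
eef_rot: [-0.0, 1.0, -0.0, 0.001]
contact_force: [0.3, -0.2, -1.6]
opening: 0.587
grip_force: 42.9
```

```bash
python3 -m pendant '[[0,0,8,0,0,0],[0,0,14,0,0,0],[0,0,17,0,0,0],[0,0,18,0,0,0],[0,0,18,0,0,0],[0,0,18,0,0,0]]'; python3 -m pendant '[[0,0,0,0,0,0],[0,0,0,0,0,0],[0,0,0,0,0,0],[0,0,0,0,0,0]]' 0.7;  python3 -m pendant '[[0,0,-15,0,0,0],[0,0,-40,0,0,0],[0,0,-80,0,0,0],[0,0,-120,0,0,0],[0,0,-170,0,0,0],[0,0,-200,0,0,0],[0,0,-200,0,0,0]]'
```

```text
clock: 24.15
ee_pos: [470.5, -126.7, 41.3]
eef_rot: [0.0, 1.0, 0.001, -0.0]
contact_force: [-4.2, 2.1, 11.8]
opening: 0.581
grip_force: 44.1
clock: 24.55
ee_pos: [470.7, -126.9, 40.1]
eef_rot: [-0.0, 1.0, 0.0, -0.0]
contact_force: [-0.3, -0.4, -0.5]
opening: 0.702
grip_force: 0.0
clock: 25.25
ee_pos: [473.7, -127.6, 244.8]
eef_rot: [-0.0, 1.0, 0.0, 0.005]
contact_force: [0.7, 0.2, -0.3]
opening: 0.701
grip_force: 0.0
```

```bash
python3 lk.py w6 472,-126,66,40 460,-322,84,45;python3 -c "
from cell import status;print(status.read_state()['joints'])"
```

```text
[[-1.0, -0.0, 0.01], [-0.0, 1.0, 0.0], [-0.01, 0.0, -1.0]] [ 473.7 -127.6  244.8]
472,-126,66,40 [ 475.7 -125.9   29.2   64.3] 657 [ 475.4 -126.4]
460,-322,84,45 [ 459.9 -319.6   21.4   82.4] 1776 [ 459.5 -319.4]
[-0.3747806   0.11940584  0.60200691  1.92592777 -0.07697053  1.11356768
  1.82884659]
```

View pics/w6.png

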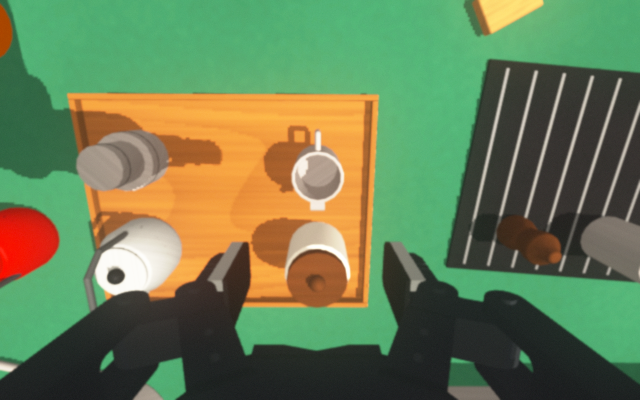

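The jug stands at (318,175) in front of the jar, handle towards the front, and the stack is intact.

```bash
python3 -m pendant '[[-85,344,50,0,0,-1.57],[-85,344,50,0,0,-1.57],[-85,344,50,0,0,-1.57],[-85,344,50,0,0,-1.57],[-85,344,50,0,0,-1.57],[-85,344,50,0,0,-1.57],[-85,344,50,0,0,-1.57],[-85,344,50,0,0,-1.57],[-85,344,50,0,0,-1.57],[-85,344,50,0,0,-1.57],[-85,344,50,0,0,-1.57],[-85,344,50,0,0,-1.57]]' 1.0; python3 -m pendant '[[0,0,0,0,0,0],[0,0,0,0,0,0]]'; python3 lk.py w7 557,217,78,45
```

```text
clock: 26.5
ee_pos: [554.4, 216.6, 188.1]
eef_rot: [-0.707, 0.707, 0.001, -0.002]
contact_force: [-0.2, 0.4, -0.2]
opening: 1.004
grip_force: 0.0
clock: 26.7
ee_pos: [555.2, 216.9, 189.5]
eef_rot: [-0.706, 0.708, 0.0, -0.001]
contact_force: [0.2, -0.5, 0.5]
opening: 1.001
grip_force: 0.0
[[-0.002, -1.0, -0.001], [-1.0, 0.002, -0.001], [0.001, 0.001, -1.0]] [555.2 216.9 189.5]
557,217,78,45 [557.7 215.8  27.   78.2] 1055 [557.5 215.6]
```

```bash
python3 -m pendant '[[1,-2,40,0,0,0],[1,-2,80,0,0,0],[1,-2,120,0,0,0],[1,-2,135,0,0,0],[1,-2,135,0,0,0],[1,-2,135,0,0,0],[1,-2,135,0,0,0]]' && python3 -m pendant '[[0,0,0,0,0,0],[0,0,0,0,0,0],[0,0,0,0,0,0],[0,0,0,0,0,0],[0,0,0,0,0,0],[0,0,0,0,0,0],[0,0,0,0,0,0],[0,0,0,0,0,0],[0,0,0,0,0,0]]' 0.0 40 && python3 -m pendant '[[0,0,-50,0,0,0],[0,0,-100,0,0,0],[0,0,-150,0,0,0],[0,0,-180,0,0,0],[0,0,-180,0,0,0]]'
```

```text
clock: 27.45
ee_pos: [559.5, 216.9, 57.6]
eef_rot: [-0.707, 0.707, -0.001, 0.002]
contact_force: [-0.7, -0.5, 0.2]
opening: 1.001
grip_force: 0.0
clock: 28.35
ee_pos: [558.4, 216.6, 56.7]
eef_rot: [-0.707, 0.707, -0.0, 0.001]
contact_force: [-1.0, -0.5, 5.8]
opening: 0.625
grip_force: 41.4
clock: 28.85
ee_pos: [560.5, 217.2, 240.9]
eef_rot: [-0.707, 0.707, -0.002, 0.005]
contact_force: [-0.4, 0.2, -1.9]
opening: 0.62
grip_force: 43.4
```

```bash
python3 -m pendant '[[441,-9,0,0,0,0],[441,-9,0,0,0,0],[441,-9,0,0,0,0],[441,-9,0,0,0,0],[441,-9,0,0,0,0],[441,-9,0,0,0,0],[441,-9,0,0,0,0],[441,-9,0,0,0,0],[441,-9,0,0,0,0],[441,-9,0,0,0,0],[441,-9,0,0,0,0],[441,-9,0,0,0,0]]' && python3 -m pendant '[[0,0,0,0,0,0],[0,0,0,0,0,0],[0,0,0,0,0,0]]'
```

```text
clock: 30.05
ee_pos: [564.7, -230.2, 233.6]
eef_rot: [-0.705, 0.709, 0.001, -0.0]
contact_force: [0.3, 0.7, -2.1]
opening: 0.622
grip_force: 43.4
clock: 30.35
ee_pos: [565.9, -223.0, 234.5]
eef_rot: [0.708, -0.706, -0.001, 0.0]
contact_force: [0.2, -0.4, -2.3]
opening: 0.622
grip_force: 43.4
```

```bash
python3 -m pendant '[[1,-2,40,0,0,0],[1,-2,80,0,0,0],[1,-2,120,0,0,0],[1,-2,150,0,0,0],[1,-2,160,0,0,0],[1,-2,160,0,0,0],[1,-2,160,0,0,0]]'
```

```text
clock: 31.05
ee_pos: [569.7, -225.0, 77.1]
eef_rot: [0.707, -0.707, 0.001, -0.001]
contact_force: [0.2, -0.7, -1.0]
opening: 0.62
grip_force: 43.3
```

```bash
python3 -m pendant '[[0,1,8,0,0,0],[0,1,14,0,0,0],[0,1,17,0,0,0],[0,1,18,0,0,0],[0,1,18,0,0,0],[0,1,18,0,0,0]]'; python3 -m pendant '[[0,0,0,0,0,0],[0,0,0,0,0,0],[0,0,0,0,0,0],[0,0,0,0,0,0]]' 0.74;  python3 -m pendant '[[0,0,-15,0,0,0],[0,0,-40,0,0,0],[0,0,-80,0,0,0],[0,0,-120,0,0,0],[0,0,-170,0,0,0],[0,0,-200,0,0,0],[0,0,-200,0,0,0]]'; python3 -m pendant '[[150,150,-100,0,0,0],[150,150,-100,0,0,0],[150,150,-100,0,0,0],[150,150,-100,0,0,0],[150,150,-100,0,0,0],[150,150,-100,0,0,0],[150,150,-100,0,0,0],[150,150,-100,0,0,0]]'; python3 - <<'E'
from h import *
for n in('top','side'):
    im=cams.get_image(n);W=world(im);cv2.imwrite(f'pics/{n}9.png',im['pixels'][:,:,::-1])
    if n=='top':
        for k,(x,y,h) in dict(tumbler=(568,-224,82),jug=(472,-126,66),small=(460,-322,84),bowl=(565,329,38),mill=(548,106,79),sugar=(569,-126,87)).items():
            try:a=topfit(W,(x,y),h,45);print(k,np.round(a[:4],1))
            except Exception as e:print(k,'hidden')
cv2.imwrite('pics/s9.png',cv2.resize(im['pixels'][110:330,220:400,::-1],None,fx=2.7,fy=2.7))
E
```

```text
clock: 31.65
ee_pos: [567.4, -226.1, 58.7]
eef_rot: [-0.707, 0.708, -0.0, -0.001]
contact_force: [-2.3, -0.8, 8.0]
opening: 0.626
grip_force: 44.1
clock: 32.05
ee_pos: [567.4, -225.8, 57.1]
eef_rot: [-0.707, 0.707, 0.0, 0.0]
contact_force: [-0.2, -0.7, -0.5]
opening: 0.738
grip_force: 0.0
clock: 32.75
ee_pos: [570.2, -224.9, 263.6]
eef_rot: [-0.707, 0.707, -0.004, 0.003]
contact_force: [0.8, 0.1, 0.0]
opening: 0.738
grip_force: 0.0
clock: 33.55
ee_pos: [532.6, -268.7, 266.1]
eef_rot: [-0.683, 0.73, -0.004, -0.022]
contact_force: [-0.2, -0.1, -0.2]
opening: 0.739
grip_force: 0.0
tumbler [ 567.3 -225.7   27.5   81.4]
jug [ 477.2 -126.    29.3   65.8]
small [ 0.  0.  0. nan]
bowl [567.1 329.7  40.8  37.3]
mill [549.  105.9  10.3  78.3]
sugar [ 570.1 -126.9   30.5   88.5]
  return _methods._mean(a, axis=axis, dtype=dtype,
  ret = ret.dtype.type(ret / rcount)
```

View pics/s9.png

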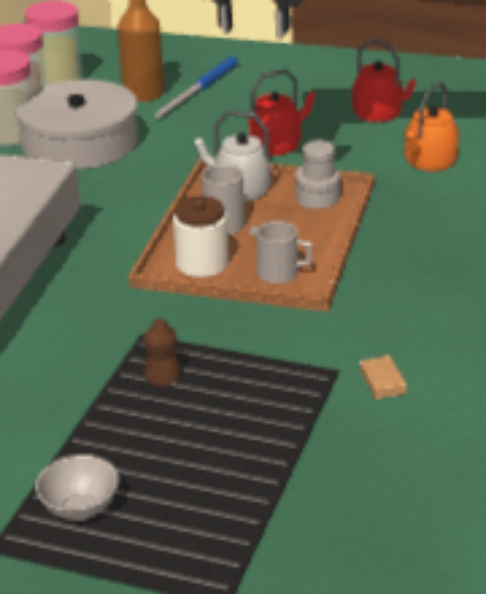

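View pics/top9.png

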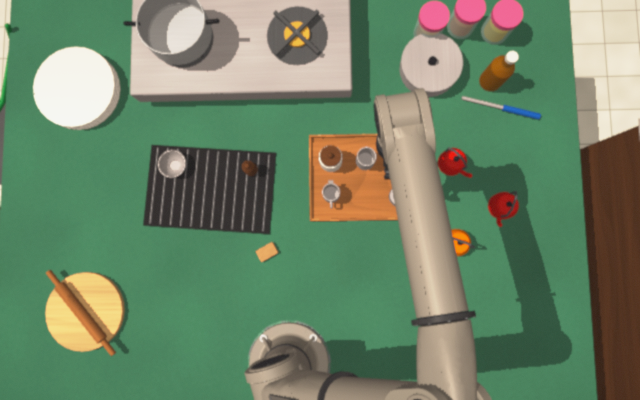

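Both final views show every item upright in its place: tumbler between kettle and jar, tins stacked, jug in front of the jar, and bowl and mill unmoved. The arm is clear of everything.

```bash
python3 -m pendant '[[0,0,0,0,0,0],[0,0,0,0,0,0],[0,0,0,0,0,0]]'; python3 -c "
from cell import hand_in;print(hand_in())"
```

```text
clock: 33.95
ee_pos: [532.5, -269.0, 266.5]
eef_rot: [-0.683, 0.73, -0.004, -0.022]
contact_force: [-0.5, -0.1, -0.3]
opening: 0.742
grip_force: 0.0
the job is handed in; nothing more can be done
None
```

I laid the tray and handed the job in at about 34 s. The last pictures showed the tumbler, jug and stacked tins upright in place and the bowl and pepper mill unmoved, but hand-in returned no verdict.

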